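# Wipe the offcuts off the inspection plate

## Robot

A 7-joint arm with a two-finger parallel gripper is mounted at the origin on a cart in front of the work surface, level with it; the furniture and walls round the work are solid. World frame = base frame: x ahead of the robot, y to its left, z up, the work surface at z = 0. Lengths are in m, angles in rad, forces in N, time in s.
With the tool pointing down it reaches from about 0.425 to 0.875 m from the base axis. Payload 8.4 kg.
Tool frame: the origin (TCP) lies between the finger pads; the fingertips stand 17 mm ahead of it and the grasp point (between the pads) lies 2 mm behind it (bot.tcp_to_tips is the z of the fingertips in the tool frame, in m); z points along the fingers, y is the direction in which the jaws open and shut (so a half turn about z gives the same grasp; the last joint's range is limited). The gripper opens to 85 mm and grips with 20 to 120 N. Pads are 22 mm wide; open, the fingers measure 114 mm over their backs; the gripper's body (76 mm by 85 mm) begins 54 mm behind the grasp point. The pads swing forward as they close: fully open they stand 13 mm farther back than shut.
Start: joints at [-1.377, 0.333, 0.04, 1.465, -0.013, 1.343, -0.059], TCP at [0.188, 0.622, 0.214] pointing down, gripper open.
Joint ranges: [-2.58, 2.58], [-0.38, 2.09], [-1.3, 1.39], [0.25, 2.4], [-1.5, 4.64], [0.08, 2.09], [-2.65, 2.65]. Speed limits (rad/s): [2.22, 2.22, 2.79, 2.79, 3.14, 3.14, 3.14].

## Interface

Orientations are given as [roll, pitch, yaw] about the fixed x, y, z axes, in that order (R = Rz(yaw) Ry(pitch) Rx(roll)).
In Python, from station import readout, imaging, hand_in, bot gives the robot as it stands. The module is installed in compiled form; this text tells all that it offers.
- The arm moves only by the shell command python3 -m jog 'ROWS' [FORCE]. ROWS is JSON, a list of rows, each an object with "offset": the shift along the world's x, y, z in mm, a list of three; "twist": the turn about the world's z in degrees; "fingers": the opening, from 0 (shut) to 1 (fully open). In form: [{"offset": [dx, dy, dz], "twist": twist, "fingers": fingers}, ...]. A call has exactly 10 rows; each row shifts and turns the pose as measured when the row begins; what a row does not reach is not made up. A row lasts 1/12 s, in which the tool goes at most 41.7 mm and 7.16 degrees, less where a joint would pass 70% of its speed; a pose out of reach is approached as far as the arm can. A call is refused whole if a number of a shift passes 41.7 or a number of a turn 7.16, either way. A call with a gripper value outside its range is refused whole. The fingers move at their own pace and stop on an object; FORCE is the grip in N (left out, the last holds). Time passes only in rows, so rows that do not move let the fingers close, or fill a call up. It gives the time, the measured TCP pose, the force and the opening at its end, in the units of the state.
- readout.read_state(): the state, without advancing time (a new reading comes with each control period).
- imaging.get_image(name): name is "scene" or "top" or "wrist"; returns the picture (480x640x3 uint8, red, green, blue); there is no depth.
- imaging.get_calibration(name): a dict with "camera_matrix" (3x3 intrinsics, pixels), "k1" (the pictures are not rectified: a ray, as slopes to the right and down, at radius r is drawn at 1 + k1 r^2 times it, then the intrinsics apply), "R" (3x3) and "t" (3): a world point X has camera coordinates R X + t; the wrist camera has in their place "T_tool_cam" (4x4, takes a point from camera to tool coordinates, whose origin is the TCP and whose axes are the flange's). Camera axes: x right, y down, z forward; pixel columns grow to the right and rows downward; lengths in m; the calibration is good to about 2 mm. A picture is of the moment at which its call begins: read the wrist's pose just before it. get_calibration takes no time and is no camera call.
- hand_in(): hands the job in, once; it reports no verdict.
The state is a dict: "t": time; "q": joint angles; "dq": joint speeds; "tau": joint torques, N m; "eef_pos": TCP position; "tool_rot": TCP orientation; "contact_force": force on the tool from outside, world axes, zero at the start; "wrist_torque": the same for the moment, N m; "gripper_width": finger opening in m.
Only numpy, scipy, OpenCV 4.12 (cv2) and the standard library are available. Lean on these libraries where they do the work, as an engineer would, in place of code of your own. Each camera call takes 0.05 s, during which the arm holds its last target. There are 200 camera calls.

## Task

Clear the inspection plate: swing the gauge arm fully off the plate to either side, then take the wooden scraper block by its rib, set it on the end of the plate away from the chip tray and wipe all three metal offcuts across into the tray, keeping the block pressed on the plate (which is not quite level) at about 10 to 20 N (feel for it, and never lean on it with more than 45 N). Then stand the scraper upright on the cabinet top, clear of plate and tray. Do not touch the offcuts, which are sharp, with the fingers, and leave the bearing, piston pin, glue bottle and punch where they are.

Things in the scene. Friction and masses are not known exactly. Their poses are not given: they have to be found in the camera images.
- inspection_plate: Fixed steel plate, 130 (x) x 180 mm (y), wiped along y. Origin: centre of its underside, on the cabinet top; yaw 0.02 to 0.26. Its flat top is 50 mm up at the middle but not levelled: it leans up to 0.04 rad about x, so either y end may be 4 mm higher or lower (not in the pose). A post of 10 mm radius, foot 18 mm high, 93 mm behind its centre (+x), carries the gauge arm.
- gauge_arm (a joint): Swing of the gauge arm about its upright hinge on the post, rad. At 0 it points along the plate's -x over the middle of the plate; positive swings its free end to the plate's -y, negative to +y; stops at -1.75 and 1.75. Stiff, it stays where it is left (about 0.12 N m). Clear of the plate beyond about 1.4 either way.
- gauge_arm_hinge (a point): Point on the hinge axis at mid-height of the arm's bar, 104 mm above the cabinet top. The hub there is 15 mm in radius, and a cap ends 17 mm above this point.
- gauge_arm_tip (a point): Centre of the round indicator (36 mm diameter, 16 mm thick, with a plunger hanging down to 42 mm below its centre) at the arm's free end, 80 mm from the hinge. Between hub and indicator the arm is a bar 12 x 12 mm, 46 mm of it bare.
- chip_tray: Fixed open grey sheet tray, 130 mm (x) x 100 mm (y), 22 mm high, walls 2.5 mm. Origin: centre of its underside. It is tucked 12 mm under one overhanging y end of the plate, either the +y or the -y end, turned as the plate; its centre is 128 mm from the plate's.
- scraper: Loose wooden scraper block with a stiff rubber sole (26 mm wide, 8 mm showing; it gives only a little under load), 140 mm long (its y) x 30 mm (its x), standing upright: block 30 mm high, on it an upright rib 14 mm thick (x), 90 mm long (y), from 29 to 65 mm height, for gripping across x. Origin: centre of the sole. About 0.28 kg.
- offcut_bar: Loose dark steel flat bar offcut 16 x 70 x 6 mm, lying on the plate, long axis its y. Origin: centre of its underside.
- offcut_angle: Loose aluminium angle offcut 16 x 60 x 16 mm, legs 3 mm thick, lying on one leg on the plate, long axis its y. Origin: centre of its underside.
- offcut_rail: Loose steel T-rail offcut 16 x 64 x 10 mm, lying on its flange on the plate, long axis its y. Origin: centre of its underside.
- bearing: Bystander: ball bearing, 52 mm diameter, 15 mm high, beside the end of the plate that has no tray. Origin: centre of its underside.
- piston_pin: Bystander: upright aluminium pin, 30 mm diameter, 62 mm high, far right corner. Origin: centre of its underside.
- glue_bottle: Bystander: white glue bottle, 45 mm diameter, 88 mm high, far left corner. Origin: centre of its underside.
- punch: Bystander: dark steel punch 110 x 12 x 12 mm lying along the near edge. Origin: centre of its underside.

How it is judged:
By the outcome, as a careful person would: the job done as asked, in the order asked, and still so for the second after the job is handed in, with the robot touching nothing.
It also fails if it takes over 72 s, if anything falls off the work surface, if the arm or the gripper's body presses on something with over 40 N, if the wrist force passes 120 N, or if a joint passes its speed limit or range.

## Working session

There is one attempt and no reset: what is moved stays moved. The work goes in short steps, Python scripts to look and compute and a shell command to move; the robot and the scene stay as the last step left them, time stands still between calls to the robot, and variables do not carry over. Pictures are saved under pics/ and viewed, about 8 in all and at most 12, crops included, and the job is handed in when it is done.

```bash
mkdir -p pics
python3 - <<'E'
from station import readout, imaging, bot
import cv2,numpy as np
s=readout.read_state();print(s['t'],s['eef_pos'],s['tool_rot'],s['contact_force'],s['gripper_width'],bot.tcp_to_tips)
for n in ['scene','top']:
    im=imaging.get_image(n);cv2.imwrite(f'pics/{n}0.png',im[:,:,::-1])
    c=imaging.get_calibration(n);print(n,c)
print(imaging.get_calibration('wrist'))
E
```

```text
0.0 [0.18745631 0.62185086 0.21328945] [-3.13988990e+00  1.11155788e-04  2.84885824e+00] [ 0.40180323 -0.20807402 -0.30540188] 0.08529458788627917 0.017
scene {'camera_matrix': array([[498.86015544,   0.        , 322.49963919],
       [  0.        , 498.86015544, 247.52919434],
       [  0.        ,   0.        ,   1.        ]]), 'k1': 0.021555197360182892, 'R': array([[ 0.89177517, -0.45247288, -0.00230919],
       [-0.24171868, -0.47207482, -0.84777205],
       [ 0.38250375,  0.75658024, -0.53035575]]), 't': array([-0.50276075,  0.20001912,  0.7984913 ])}
top {'camera_matrix': array([[459.01470665,   0.        , 320.69212372],
       [  0.        , 459.01470665, 237.05117786],
       [  0.        ,   0.        ,   1.        ]]), 'k1': -0.024124577365351216, 'R': array([[ 0.0079161 , -0.99986753, -0.01422168],
       [-0.99279737, -0.00615831, -0.11964718],
       [ 0.11954375,  0.01506638, -0.99271461]]), 't': array([-0.03144538,  0.54941137,  0.87002388])}
{'camera_matrix': array([[403.90452597,   0.        , 323.51766538],
       [  0.        , 403.90452597, 249.7492827 ],
       [  0.        ,   0.        ,   1.        ]]), 'k1': -0.08589698064393488, 'T_tool_cam': array([[-1.38169787e-03, -9.63581906e-01, -2.67409800e-01,
         6.76668166e-02],
       [ 9.99998820e-01, -1.51111624e-03,  2.78179882e-04,
        -1.66104175e-03],
       [-6.72136392e-04, -2.67409100e-01,  9.63582856e-01,
        -1.59830810e-01],
       [ 0.00000000e+00,  0.00000000e+00,  0.00000000e+00,
         1.00000000e+00]])}
```

View pics/top0.png

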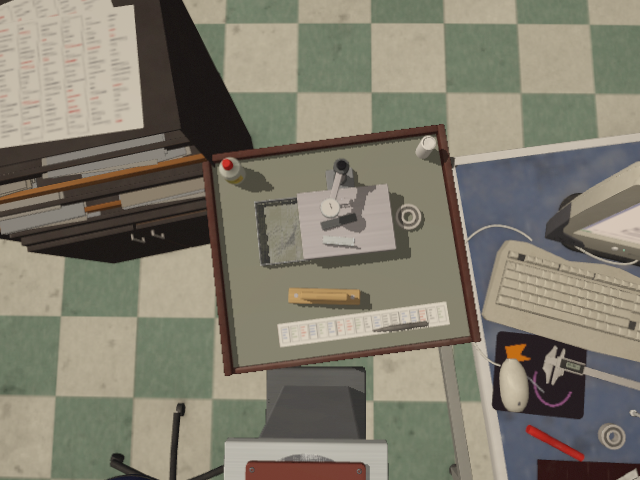

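View pics/scene0.png

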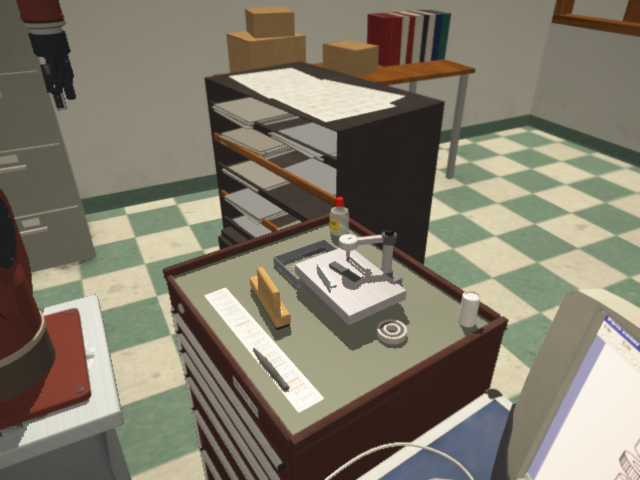

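```bash
python3 - <<'E'
import cv2,numpy as np
a=cv2.imread('pics/top0.png')[140:340,240:440];b=cv2.imread('pics/scene0.png')[200:400,240:440]
cv2.imwrite('pics/z.png',np.hstack([cv2.resize(x,(400,400),interpolation=3) if 0 else cv2.resize(x,None,fx=2,fy=2,interpolation=cv2.INTER_CUBIC) for x in(a,b)]))
E
cat > h.py <<'E'
import numpy as np,cv2
from scipy.spatial.transform import Rotation as Ro
from station import readout, imaging
def cal(n,s=None):
    c=imaging.get_calibration(n);K=c['camera_matrix'];
    if n!='wrist': R=c['R'];return K,c['k1'],R,-R.T@c['t']
    s=s or readout.read_state();T=c['T_tool_cam'];Rt=Ro.from_euler('xyz',s['tool_rot']).as_matrix()
    return K,c['k1'],(Rt@T[:3,:3]).T,Rt@T[:3,3]+s['eef_pos']
def ray(C,uv):
    K,k,R,o=C;p=np.array([(uv[0]-K[0,2])/K[0,0],(uv[1]-K[1,2])/K[1,1]]);q=p.copy()
    for _ in range(10):q=p/(1+k*(q@q))
    d=R.T@np.array([*q,1]);return o,d/np.linalg.norm(d)
def onz(C,uv,z):
    o,d=ray(C,uv);return o+d*(z-o[2])/d[2]
def tri(C1,u1,C2,u2):
    o,d=ray(C1,u1);p,e=ray(C2,u2);s=np.linalg.lstsq(np.c_[d,-e],p-o,rcond=None)[0]
    A=o+d*s[0];B=p+e*s[1];return (A+B)/2,np.linalg.norm(A-B)
def proj(C,X):
    K,k,R,o=C;c=R@(np.asarray(X)-o);p=c[:2]/c[2];p=p*(1+k*p@p);return K[:2,:2]@p+K[:2,2]
E
python3 - <<'E'
from h import *
C=cal('top')
for n,uv,z in [('plA',(298,193),.05),('plB',(387,185),.05),('plC',(395,249),.05),('plD',(304,258),.05),('post',(342,163),.121),('tip',(330,207),.112),('scr L',(289,296),.06),('scr R',(359,297),.03),('bear',(409,216),.015),('pin',(429,143),.062),('glue',(229,165),.088),('punchR',(428,325),.012),('punchL',(373,330),.012)]:
    print(n,onz(C,uv,z).round(3))
E
```

```text
plA [0.634 0.017 0.05 ]
plB [ 0.651 -0.157  0.05 ]
plC [ 0.525 -0.171  0.05 ]
plD [0.507 0.004 0.05 ]
post [ 0.674 -0.066  0.121]
tip [ 0.595 -0.045  0.112]
scr L [0.434 0.031 0.06 ]
scr R [ 0.433 -0.103  0.03 ]
bear [ 0.596 -0.205  0.015]
pin [ 0.732 -0.238  0.062]
glue [0.679 0.146 0.088]
punchR [ 0.379 -0.239  0.012]
punchL [ 0.369 -0.131  0.012]
```

View pics/z.png

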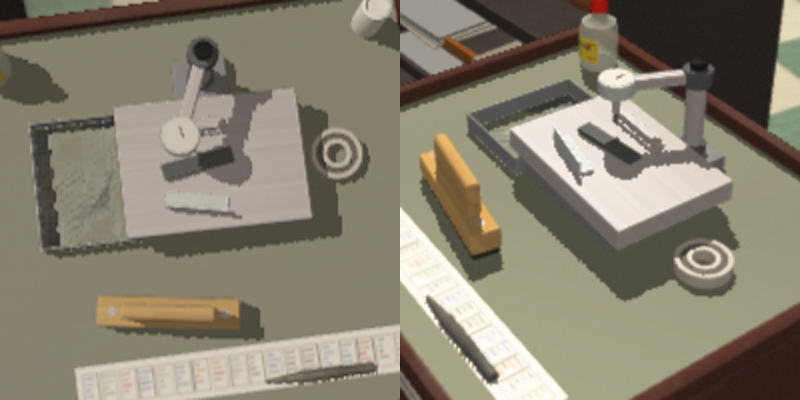

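```bash
python3 -m jog '[{"offset":[19,-34,4],"twist":-7,"fingers":0},{"offset":[19,-34,4],"twist":-7,"fingers":0},{"offset":[19,-34,4],"twist":-7,"fingers":0},{"offset":[19,-34,4],"twist":-7,"fingers":0},{"offset":[19,-34,4],"twist":-7,"fingers":0},{"offset":[19,-34,4],"twist":-7,"fingers":0},{"offset":[19,-34,4],"twist":-7,"fingers":0},{"offset":[19,-34,4],"twist":-7,"fingers":0},{"offset":[19,-34,4],"twist":-7,"fingers":0},{"offset":[19,-34,4],"twist":-7,"fingers":0}]' 40
```

```text
t: 0.93
eef_pos: [0.3726, 0.2703, 0.2467]
tool_rot: [-3.129, -0.002, 1.609]
contact_force: [0.3, 1.5, -0.1]
gripper_width: 0.0003
```

```bash
python3 -m jog '[{"offset":[8,-40,4],"twist":0,"fingers":0},{"offset":[8,-40,4],"twist":0,"fingers":0},{"offset":[8,-40,4],"twist":0,"fingers":0},{"offset":[8,-40,4],"twist":0,"fingers":0},{"offset":[8,-40,4],"twist":0,"fingers":0},{"offset":[8,-40,4],"twist":0,"fingers":0},{"offset":[8,-40,4],"twist":0,"fingers":0},{"offset":[8,-40,4],"twist":-2,"fingers":0},{"offset":[8,-40,4],"twist":0,"fingers":0},{"offset":[0,0,0],"twist":0,"fingers":0}]'
python3 - <<'E'
from h import *
s=readout.read_state();im=imaging.get_image('wrist');cv2.imwrite('pics/w1.png',im[:,:,::-1]);np.save('w1.npy',np.r_[s['eef_pos'],s['tool_rot']])
print(s['eef_pos'],s['tool_rot'],s['q'])
C=cal('wrist',s)
for n,X in [('scr',(.434,-.036,.065)),('tip',(.595,-.045,.112)),('plD',(.507,.004,.05)),('plC',(.525,-.171,.05))]: print(n,proj(C,X).round())
E
```

```text
t: 1.77
eef_pos: [0.4422, -0.1047, 0.2823]
tool_rot: [-3.13, -0.005, 1.551]
contact_force: [-0.6, -0.0, -0.6]
gripper_width: 0.0003
[ 0.44215433 -0.10466934  0.28226683] [-3.13043333 -0.00480633  1.55061047] [-0.81813169 -0.21129663  0.83836758  1.82929772  0.15246678  1.46719467
 -0.02873213]
scr [316. 137.]
tip [514. 146.]
plD [395.  92.]
plC [409. 272.]
```

View pics/w1.png

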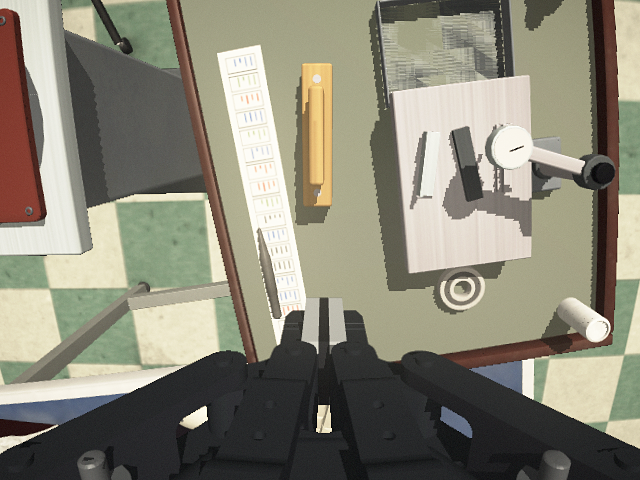

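Run:
```python
from h import *
p=np.load('w1.npy');W=cal('wrist',dict(eef_pos=p[:3],tool_rot=p[3:]));T=cal('top')
for n,u,v in [('hinge',(598,172),(341.5,165)),('tip',(510,147),(330,208)),('A',(529,76),(297,193)),('B',(531,258),(387,185)),('C',(409,272),(395,248)),('D',(393,93),(304,258))]:
    X,e=tri(W,u,T,v);print(n,X.round(4),e.round(4))
for z,l in [(.121,[(598,172)]),(.112,[(510,147)]),(.05,[(529,76),(531,258),(409,272),(393,93)]),(.065,[(316,87),(316,188)]),(.038,[(303,64),(330,64),(331,206),(303,207)]),(.015,[(461,289)]),(.012,[(262,232),(278,316)])]:
    print(z,[onz(W,u,z)[:2].round(4) for u in l])
```

```text
hinge [ 0.6746 -0.0661  0.1062] 0.0004
tip [ 0.5938 -0.0455  0.1076] 0.0007
A [0.6347 0.0191 0.0468] 0.0007
B [ 0.6489 -0.1562  0.0565] 0.0011
C [ 0.5267 -0.1716  0.047 ] 0.0019
D [0.5081 0.0047 0.0334] 0.0002
0.121 [array([ 0.6644, -0.0652])]
0.112 [array([ 0.5918, -0.0458])]
0.05 [array([0.6333, 0.0183]), array([ 0.652 , -0.1586]), array([ 0.5253, -0.1711]), array([0.5056, 0.0028])]
0.065 [array([0.4351, 0.0075]), array([ 0.4328, -0.082 ])]
0.038 [array([0.4227, 0.0319]), array([0.4481, 0.0313]), array([ 0.4466, -0.1035]), array([ 0.4183, -0.104 ])]
0.015 [array([ 0.5927, -0.2044])]
0.012 [array([ 0.3707, -0.1347]), array([ 0.3831, -0.2348])]
```

```bash
python3 -m jog '[{"offset":[37,1,-5],"twist":0,"fingers":0},{"offset":[37,1,-5],"twist":0,"fingers":0},{"offset":[37,1,-5],"twist":0,"fingers":0},{"offset":[37,1,-10],"twist":0,"fingers":0},{"offset":[34,1,-20],"twist":0,"fingers":0},{"offset":[0,0,-35],"twist":0,"fingers":0},{"offset":[0,0,-35],"twist":0,"fingers":0},{"offset":[0,0,-35],"twist":0,"fingers":0},{"offset":[0,0,-30],"twist":0,"fingers":0},{"offset":[0,0,0],"twist":0,"fingers":0}]'
```

```text
t: 2.65
eef_pos: [0.6294, -0.084, 0.0886]
tool_rot: [-3.132, -0.023, 1.568]
contact_force: [-1.2, 0.9, 0.2]
gripper_width: -0.0001
```

```bash
python3 -m jog '[{"offset":[-1,2,8],"twist":0,"fingers":0},{"offset":[-1,8,0],"twist":0,"fingers":0},{"offset":[0,10,0],"twist":0,"fingers":0},{"offset":[0,10,0],"twist":0,"fingers":0},{"offset":[3,9,0],"twist":0,"fingers":0},{"offset":[5,9,0],"twist":0,"fingers":0},{"offset":[5,6,0],"twist":0,"fingers":0},{"offset":[6,4,0],"twist":0,"fingers":0},{"offset":[6,3,0],"twist":0,"fingers":0},{"offset":[4,1,0],"twist":0,"fingers":0}]'
python3 -c "
from h import *
im=imaging.get_image('top');cv2.imwrite('pics/t2.png',cv2.resize(im[140:290,240:440,::-1],None,fx=4,fy=4,interpolation=2))"
```

```text
t: 3.48
eef_pos: [0.6624, -0.0096, 0.1063]
tool_rot: [-3.141, -0.028, 1.574]
contact_force: [0.2, -0.3, -0.3]
gripper_width: 0.0002
```

View pics/t2.png

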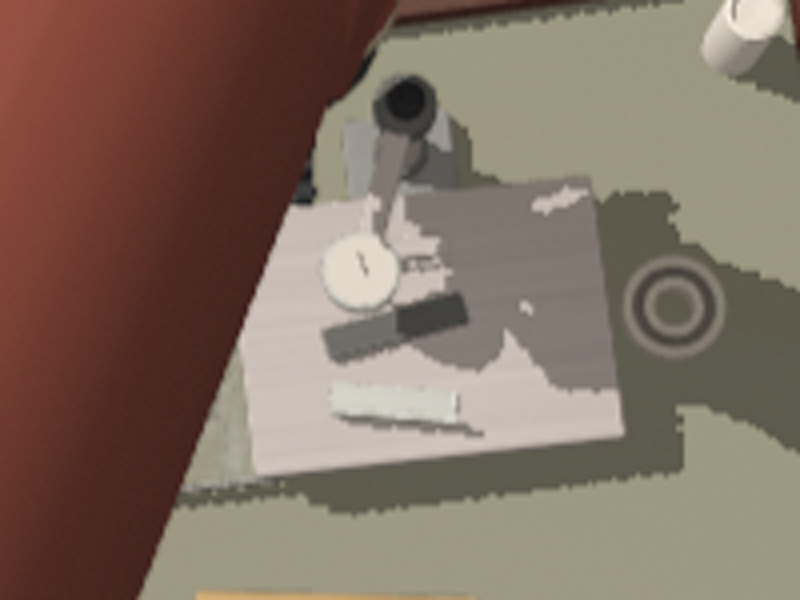

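Run:
```python
from h import *
s=readout.read_state();print(s['eef_pos'],s['contact_force'])
C=cal('top')
for z in(.09,.15):print((proj(C,[.6624,-.0096,z])-[240,140])*4)
im=imaging.get_image('wrist')
cv2.imwrite('pics/w2.png',im[:,:,::-1])
```

```text
[ 0.66288461 -0.00962738  0.10622497] [-0.10602239  0.32602745  0.45997575]
[284.59481737 134.33923704]
[279.80216727  99.01746323]
```

View pics/w2.png

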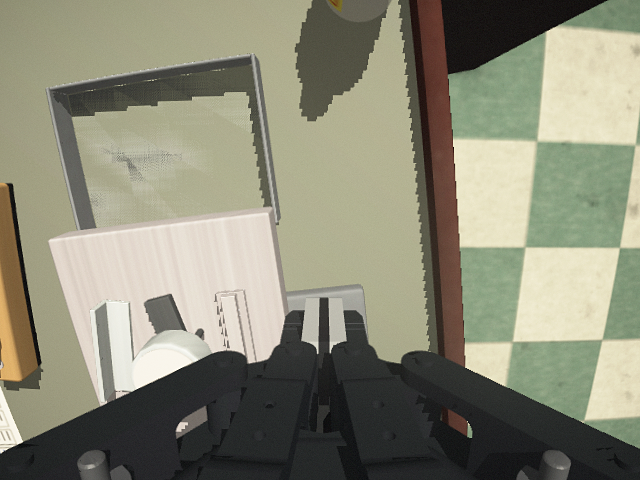

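Run:
```python
from h import *
C=cal('wrist')
print(onz(C,(172,360),.112),proj(C,[.593,-.0455,.112]),proj(C,readout.read_state()['eef_pos']))
print('tilt corners',[onz(C,u,.05).round(4) for u in[(273,208),(50,241)]])
```

```text
[ 0.59573957 -0.03689655  0.112     ] [168.01997512 377.26913939] [324.8557235  299.12882386]
tilt corners [array([0.6341, 0.0206, 0.05  ]), array([0.5036, 0.0022, 0.05  ])]
```

```bash
for i in 1; do python3 -m jog '[{"offset":[-8,-3,-3],"twist":0,"fingers":0},{"offset":[-8,-3,-3],"twist":0,"fingers":0},{"offset":[-8,-3,-2],"twist":0,"fingers":0},{"offset":[-4,-6,0],"twist":0,"fingers":0},{"offset":[0,-6,0],"twist":0,"fingers":0},{"offset":[0,-6,0],"twist":0,"fingers":0},{"offset":[0,-6,0],"twist":0,"fingers":0},{"offset":[0,-6,0],"twist":0,"fingers":0},{"offset":[0,-6,0],"twist":0,"fingers":0},{"offset":[0,-6,0],"twist":0,"fingers":0}]'; done
python3 - <<'E'
from h import *
s=readout.read_state();print(s['eef_pos'],s['contact_force'],s['wrist_torque'])
im=imaging.get_image('top');im2=imaging.get_image('scene');print(s['t'])
cv2.imwrite('pics/t3.png',np.hstack([cv2.resize(im[140:290,290:390,::-1],None,fx=4,fy=4,interpolation=2),cv2.resize(im2[200:350,300:400,::-1],None,fx=4,fy=4,interpolation=2)]))
E
```

```text
t: 4.42
eef_pos: [0.6288, -0.0702, 0.0967]
tool_rot: [-3.138, -0.027, 1.569]
contact_force: [0.6, 0.5, -0.1]
gripper_width: 0.0002
[ 0.62884473 -0.0701596   0.09674464] [ 0.63387906  0.45348617 -0.09819674] [-0.04374607 -0.05172593  0.01337065]
4.4167
```

View pics/t3.png

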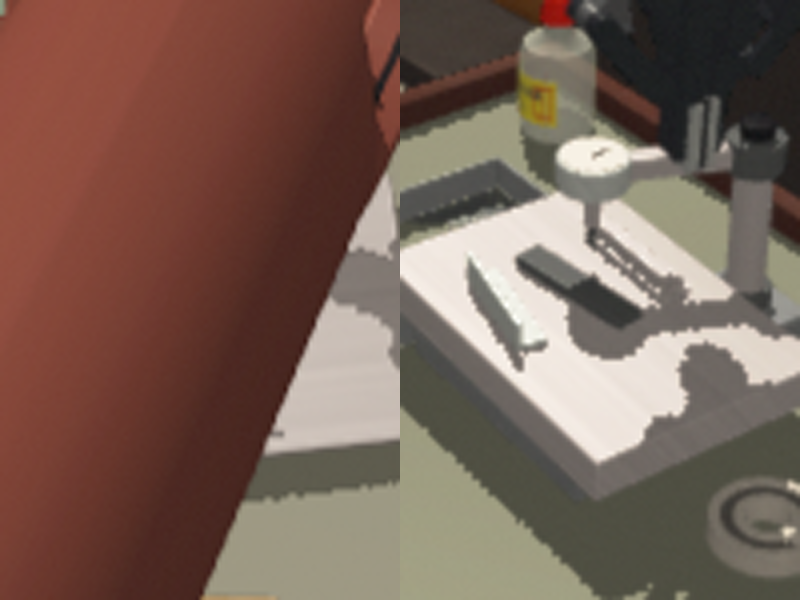

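Run:
```python
from h import *
C=cal('scene');s=readout.read_state();e=np.array(s['eef_pos'])
R=Ro.from_euler('xyz',s['tool_rot']).as_matrix()
for d in (0,.017):
  for dx in(-.011,.011): print(d,dx,(proj(C,e+R@[dx,0,d])-[300,200])*4+[400,0])
for n,X in dict(hinge=[.671,-.066,.104],tip=[.593,-.0455,.104],mid=[.632,-.056,.104],midlow=[.632,-.056,.098]).items(): print(n,(proj(C,X)-[300,200])*4+[400,0])
```

```text
0 -0.011 [694.40310731 201.00053321]
0 0.011 [669.90716634 177.7265508 ]
0.017 -0.011 [691.91608914 231.2233952 ]
0.017 0.011 [667.70209364 207.65624361]
hinge [753.15211922 149.80549246]
tip [588.97119574 168.77166137]
mid [671.94111583 159.46287687]
midlow [671.35751995 170.29876777]
```

Run:
```python
from h import *
C=cal('wrist');s=readout.read_state();e=np.array(s['eef_pos']);R=Ro.from_euler('xyz',s['tool_rot']).as_matrix()
for d in (-.034,-.017,0,.017): print(d,[proj(C,e+R@np.array([x,0,d])).round() for x in (.011,0,-.011)])
a=cv2.imread('pics/t3.png')
# top cam scene: fingertip ray in scene with plane y or x of TCP
S=cal('scene')
for uv in [(685,165),(700,168),(718,160)]:
    o,d=ray(S,((uv[0]-400)/4+300,uv[1]/4+200)); t=(e[0]-o[0])/d[0]; print(o+d*t, o+d*((e[1]-o[1])/d[1]))
print(e)
```

```text
-0.034 [array([325., 307.]), array([325., 337.]), array([325., 365.])]
-0.017 [array([325., 289.]), array([325., 316.]), array([325., 342.])]
0 [array([325., 275.]), array([325., 299.]), array([325., 323.])]
0.017 [array([325., 263.]), array([325., 285.]), array([325., 307.])]
[ 0.62863996 -0.07252631  0.1108168 ] [ 0.62949984 -0.07121957  0.10987099]
[ 0.62863996 -0.08506921  0.11600028] [ 0.63792879 -0.07121957  0.10589323]
[ 0.62863996 -0.09906367  0.12780921] [ 0.64772431 -0.07121957  0.10755908]
[ 0.62863996 -0.07121957  0.09682589]
```

```bash
python3 -m jog '[{"offset":[-2,-15,0],"twist":0,"fingers":0},{"offset":[-2,-15,0],"twist":0,"fingers":0},{"offset":[-2,-15,0],"twist":0,"fingers":0},{"offset":[0,-5,0],"twist":0,"fingers":0},{"offset":[0,0,-4],"twist":0,"fingers":0},{"offset":[0,0,-4],"twist":0,"fingers":0},{"offset":[0,0,-4],"twist":0,"fingers":0},{"offset":[0,0,-4],"twist":0,"fingers":0},{"offset":[0,0,-4],"twist":0,"fingers":0},{"offset":[0,0,0],"twist":0,"fingers":0}]'
python3 -c "
from station import readout;s=readout.read_state();print(s['eef_pos'],s['contact_force'])"
```

```text
t: 5.35
eef_pos: [0.6234, -0.1197, 0.0736]
tool_rot: [-3.137, -0.028, 1.571]
contact_force: [-0.1, 0.1, -0.2]
gripper_width: -0.0001
[ 0.62337343 -0.11969768  0.07356802] [-0.07921821  0.10894664 -0.20158659]
```

```bash
python3 -m jog '[{"offset":[0,0,-2],"twist":0,"fingers":0},{"offset":[0,0,-2],"twist":0,"fingers":0},{"offset":[0,0,-2],"twist":0,"fingers":0},{"offset":[0,0,-2],"twist":0,"fingers":0},{"offset":[0,0,0],"twist":0,"fingers":0},{"offset":[0,0,0],"twist":0,"fingers":0},{"offset":[0,0,0],"twist":0,"fingers":0},{"offset":[0,0,0],"twist":0,"fingers":0},{"offset":[0,0,0],"twist":0,"fingers":0},{"offset":[0,0,0],"twist":0,"fingers":0}]'
```

```text
t: 6.18
eef_pos: [0.6238, -0.1182, 0.0647]
tool_rot: [-3.138, -0.029, 1.573]
contact_force: [0.2, -0.1, 0.4]
gripper_width: -0.0003
```

```bash
python3 -m jog '[{"offset":[0,0,-2],"twist":0,"fingers":0},{"offset":[0,0,-2],"twist":0,"fingers":0},{"offset":[0,0,-2],"twist":0,"fingers":0},{"offset":[0,0,-2],"twist":0,"fingers":0},{"offset":[0,0,-2],"twist":0,"fingers":0},{"offset":[0,0,0],"twist":0,"fingers":0},{"offset":[0,0,0],"twist":0,"fingers":0},{"offset":[0,0,0],"twist":0,"fingers":0},{"offset":[0,0,0],"twist":0,"fingers":0},{"offset":[0,0,0],"twist":0,"fingers":0}]'
python3 - <<'E'
from h import *
im=imaging.get_image('scene');S=cal('scene');s=readout.read_state();e=np.array(s['eef_pos'])
cv2.imwrite('pics/s4.png',cv2.resize(im[190:340,290:440,::-1],None,fx=4,fy=4,interpolation=2))
for z in (.0,.017,-.013): print(z,(proj(S,e-[0,0,z])-[290,190])*4)
E
```

```text
t: 7.02
eef_pos: [0.6237, -0.1183, 0.0535]
tool_rot: [-3.137, -0.029, 1.573]
contact_force: [-0.1, 0.3, 0.0]
gripper_width: 0.0
0.0 [362.18214407 359.80952928]
0.017 [360.02072426 389.55101204]
-0.013 [363.86525232 336.67178873]
```

View pics/s4.png

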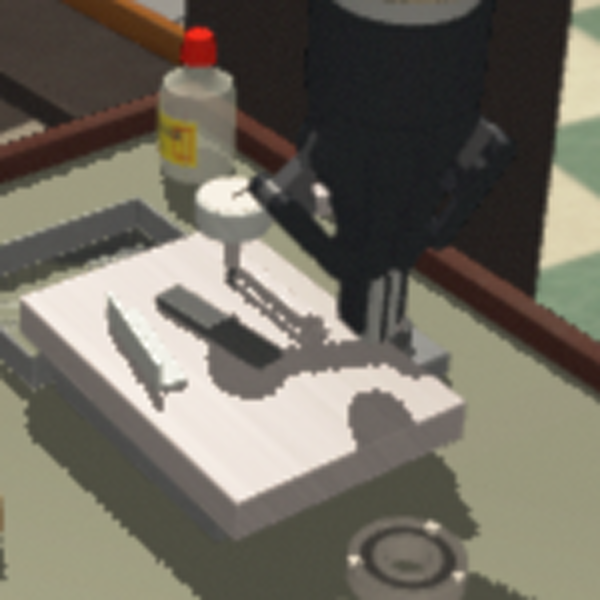

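```bash
python3 -m jog '[{"offset":[0,5,8],"twist":0,"fingers":0},{"offset":[0,10,7],"twist":0,"fingers":0},{"offset":[2,12,0],"twist":0,"fingers":0},{"offset":[0,9,0],"twist":0,"fingers":0},{"offset":[0,9,0],"twist":0,"fingers":0},{"offset":[0,9,0],"twist":0,"fingers":0},{"offset":[2,9,0],"twist":0,"fingers":0},{"offset":[4,8,0],"twist":0,"fingers":0},{"offset":[5,7,0],"twist":0,"fingers":0},{"offset":[5,5,0],"twist":0,"fingers":0}]'
python3 -c "
from station import readout;s=readout.read_state();print(s['eef_pos'],s['contact_force'])"
```

```text
t: 7.9
eef_pos: [0.6406, -0.0325, 0.0712]
tool_rot: [-3.137, -0.021, 1.569]
contact_force: [-3.0, -3.3, 0.5]
gripper_width: -0.0001
[ 0.64055483 -0.03246018  0.07121647] [-3.04971699 -3.26988513  0.53467395]
```

```bash
python3 -m jog '[{"offset":[5,2,0],"twist":0,"fingers":0},{"offset":[5,2,0],"twist":0,"fingers":0},{"offset":[4,1,0],"twist":0,"fingers":0},{"offset":[3,0,0],"twist":0,"fingers":0},{"offset":[3,0,0],"twist":0,"fingers":0},{"offset":[2,0,0],"twist":0,"fingers":0},{"offset":[0,0,0],"twist":0,"fingers":0},{"offset":[-15,0,0],"twist":0,"fingers":0},{"offset":[-30,0,20],"twist":0,"fingers":0},{"offset":[-30,0,28],"twist":0,"fingers":0}]'
python3 -m jog '[{"offset":[-30,0,28],"twist":0,"fingers":0.5},{"offset":[-30,0,28],"twist":0,"fingers":0.5},{"offset":[-20,0,28],"twist":0,"fingers":0.5},{"offset":[-20,-10,15],"twist":0,"fingers":0.5},{"offset":[-15,-15,0],"twist":0,"fingers":0.5},{"offset":[-15,-15,0],"twist":0,"fingers":0.5},{"offset":[-10,-15,0],"twist":0,"fingers":0.5},{"offset":[0,-15,0],"twist":0,"fingers":0.5},{"offset":[0,-15,0],"twist":0,"fingers":0.5},{"offset":[0,0,0],"twist":0,"fingers":0.5}]'
python3 - <<'E'
from h import *
s=readout.read_state();im=imaging.get_image('wrist');cv2.imwrite('pics/w5.png',im[:,:,::-1]);np.save('w5.npy',np.r_[s['eef_pos'],s['tool_rot']])
E
```

```text
t: 8.73
eef_pos: [0.5784, -0.0223, 0.1131]
tool_rot: [-3.106, -0.025, 1.571]
contact_force: [0.4, 0.6, 2.9]
gripper_width: -0.0003
t: 9.57
eef_pos: [0.4369, -0.105, 0.221]
tool_rot: [-3.122, -0.044, 1.576]
contact_force: [0.7, -0.3, -0.5]
gripper_width: 0.0424
```

View pics/w5.png

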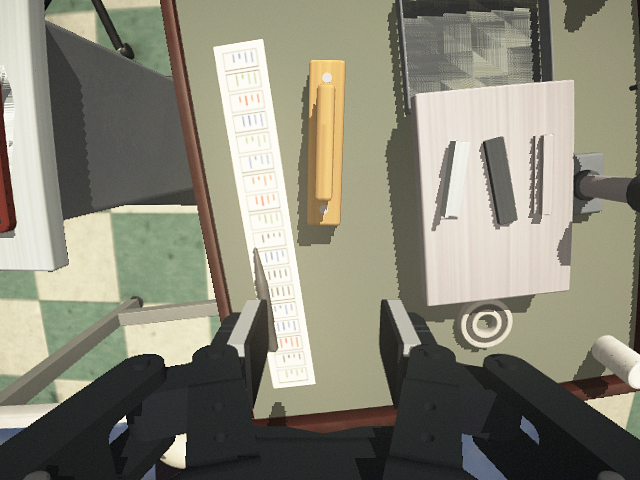

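Run:
```python
from h import *
p=np.load('w5.npy');W=cal('wrist',dict(eef_pos=p[:3],tool_rot=p[3:]))
T=cal('top');im=imaging.get_image('top');a=im[150:215,270:345].astype(int)
hi=(a.min(2)>170).astype(np.uint8);n,l,st,c=cv2.connectedComponentsWithStats(hi)
for i in range(1,n):
    if st[i,4]>15: u=c[i]+[270,150];print('white',st[i,4],u.round(1),onz(T,u,.112).round(3))
w=cv2.imread('pics/w5.png');h=cv2.cvtColor(w,cv2.COLOR_BGR2HSV);m=cv2.inRange(h,(10,90,120),(28,255,255));m[:, :250]=0;m[:,400:]=0
cs=max(cv2.findContours(m,0,2)[0],key=cv2.contourArea);r=cv2.minAreaRect(cs);print(r)
b=cv2.boxPoints(r);print([onz(W,u,.038)[:2].round(4) for u in b])
print('rib',[onz(W,u,.065)[:2].round(4) for u in [(326,83),(324,201)]])
print('plate',[onz(W,u,.05)[:2].round(4) for u in [(412,97),(573,80),(569,290),(428,305)]])
print('offc',[onz(W,u,.056)[:2].round(4) for u in [(485,140),(505,136),(515,220),(497,223),(445,217),(545,214),(458,142),(541,136)]])
```

```text
white 243 [296.9 162.8] [0.677 0.016 0.112]
white 96 [320.5 164.3] [ 0.674 -0.027  0.112]
white 776 [319. 204.] [ 0.6   -0.025  0.112]
((325.4730224609375, 142.05172729492188), (35.5511474609375, 165.71408081054688), 0.9963480234146118)
[array([ 0.4179, -0.1032]), array([0.4207, 0.0326]), array([0.4494, 0.0321]), array([ 0.4487, -0.1035])]
rib [array([0.4348, 0.0091]), array([ 0.4337, -0.0798])]
plate [array([0.5025, 0.0016]), array([0.6331, 0.019 ]), array([ 0.6515, -0.1575]), array([ 0.5251, -0.1716])]
offc [array([ 0.5611, -0.0308]), array([ 0.5771, -0.0273]), array([ 0.5917, -0.0946]), array([ 0.5767, -0.0973]), array([ 0.5327, -0.0929]), array([ 0.617 , -0.0892]), array([ 0.5394, -0.0328]), array([ 0.6068, -0.0265])]
```

```bash
python3 -m jog '[{"offset":[0,15,-10],"twist":0,"fingers":0.5},{"offset":[0,15,-20],"twist":0,"fingers":0.5},{"offset":[0,15,-20],"twist":0,"fingers":0.5},{"offset":[0,14,-20],"twist":0,"fingers":0.5},{"offset":[0,8,-20],"twist":0,"fingers":0.5},{"offset":[0,2,-20],"twist":0,"fingers":0.5},{"offset":[0,0,-15],"twist":0,"fingers":0.5},{"offset":[0,0,-10],"twist":0,"fingers":0.5},{"offset":[0,0,-5],"twist":0,"fingers":0.5},{"offset":[0,0,0],"twist":0,"fingers":0.5}]'
python3 - <<'E'
from h import *
s=readout.read_state();im=imaging.get_image('wrist');cv2.imwrite('pics/w6.png',im[:,:,::-1])
print(s['eef_pos'],s['tool_rot'],s['contact_force'],s['q'])
E
```

```text
t: 10.5
eef_pos: [0.4353, -0.0123, 0.0697]
tool_rot: [-3.121, -0.042, 1.59]
contact_force: [-0.7, 0.4, 0.4]
gripper_width: 0.0426
[ 0.43525131 -0.01227302  0.06967789] [-3.12076548 -0.04162526  1.58992673] [-0.69607395  0.39648034  0.38116886] [-1.14130112  0.04795205  1.15349624  2.1545368  -0.10131306  0.99214755
  0.08829918]
```

View pics/w6.png

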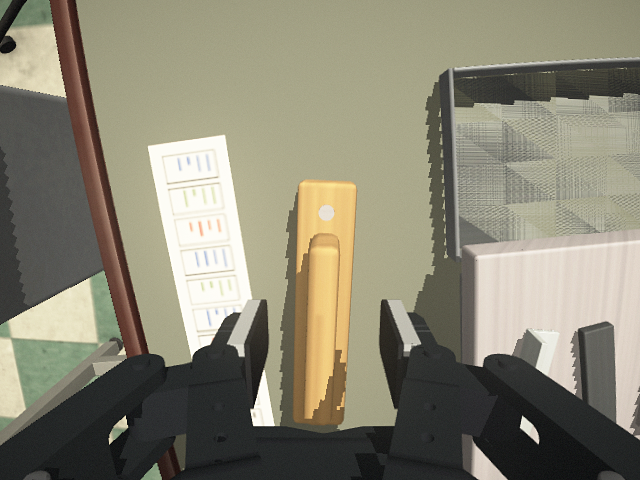

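```bash
python3 -m jog '[{"offset":[0,-8,0],"twist":0,"fingers":0.5},{"offset":[0,-8,0],"twist":0,"fingers":0.5},{"offset":[0,-4,-5],"twist":0,"fingers":0.5},{"offset":[0,0,-8],"twist":0,"fingers":0.5},{"offset":[0,0,-8],"twist":0,"fingers":0.5},{"offset":[0,0,-7],"twist":0,"fingers":0.5},{"offset":[0,0,-5],"twist":0,"fingers":0.5},{"offset":[0,0,-4],"twist":0,"fingers":0.5},{"offset":[0,0,0],"twist":0,"fingers":0.5},{"offset":[0,0,0],"twist":0,"fingers":0.5}]'
python3 - <<'E'
from h import *
s=readout.read_state()
print(s['eef_pos'],s['tool_rot'],s['contact_force'],s['q'])
E
```

```text
t: 11.38
eef_pos: [0.4388, -0.0348, 0.0348]
tool_rot: [-3.128, -0.046, 1.59]
contact_force: [-0.5, -0.4, -0.2]
gripper_width: 0.0429
[ 0.438835   -0.03482454  0.03478429] [-3.12829495 -0.0457023   1.58986003] [-0.48403048 -0.42815644 -0.16416252] [-1.01625638  0.18686894  1.12982611  2.17827743 -0.26827161  0.91979053
  0.29485907]
```

```bash
python3 -m jog '[{"offset":[-2,0,-4],"twist":0,"fingers":0.5},{"offset":[-2,0,-4],"twist":0,"fingers":0.5},{"offset":[0,0,-3],"twist":0,"fingers":0.5},{"offset":[0,0,0],"twist":0,"fingers":0.5},{"offset":[0,0,0],"twist":0,"fingers":0.1},{"offset":[0,0,0],"twist":0,"fingers":0},{"offset":[0,0,0],"twist":0,"fingers":0},{"offset":[0,0,0],"twist":0,"fingers":0},{"offset":[0,0,0],"twist":0,"fingers":0},{"offset":[0,0,0],"twist":0,"fingers":0}]' 80
python3 - <<'E'
from h import *
s=readout.read_state()
print(s['eef_pos'],s['tool_rot'],s['contact_force'],s['wrist_torque'])
E
```

```text
t: 12.22
eef_pos: [0.435, -0.0345, 0.0238]
tool_rot: [-3.13, -0.047, 1.591]
contact_force: [-0.1, 0.2, -1.4]
gripper_width: 0.0125
[ 0.43501998 -0.034452    0.02384058] [-3.12972425 -0.04719153  1.59087104] [-0.14980346  0.24115302 -1.44888966] [-0.07542947  0.06068643  0.03958381]
```

```bash
python3 -m jog '[{"offset":[0,0,10],"twist":0,"fingers":0},{"offset":[0,0,20],"twist":0,"fingers":0},{"offset":[0,0,25],"twist":0,"fingers":0},{"offset":[0,-5,25],"twist":0,"fingers":0},{"offset":[8,-15,15],"twist":-5,"fingers":0},{"offset":[10,-15,5],"twist":-7,"fingers":0},{"offset":[12,-15,0],"twist":-7,"fingers":0},{"offset":[12,-15,0],"twist":-7,"fingers":0},{"offset":[14,-12,0],"twist":-7,"fingers":0},{"offset":[14,-10,0],"twist":-7,"fingers":0}]'
python3 -c "
from station import readout;s=readout.read_state();print(s['eef_pos'],s['tool_rot'],s['contact_force'],s['q'])"
```

```text
t: 13.05
eef_pos: [0.5037, -0.1214, 0.1266]
tool_rot: [-3.124, -0.062, 0.879]
contact_force: [0.4, 0.6, -1.9]
gripper_width: 0.0125
[ 0.50374063 -0.12141624  0.12655019] [-3.12427215 -0.06193278  0.87863262] [ 0.40629408  0.59170579 -1.89416428] [-0.90522867  0.28783387  1.28231529  1.94542848 -0.37620554  1.13677219
 -0.16270034]
```

```bash
python3 -m jog '[{"offset":[14,-5,0],"twist":-7,"fingers":0},{"offset":[14,-4,0],"twist":-7,"fingers":0},{"offset":[14,-3,0],"twist":-7,"fingers":0},{"offset":[12,-2,0],"twist":-7,"fingers":0},{"offset":[10,-2,0],"twist":-6,"fingers":0},{"offset":[8,0,0],"twist":-4,"fingers":0},{"offset":[3,0,0],"twist":-2,"fingers":0},{"offset":[0,0,0],"twist":0,"fingers":0},{"offset":[0,0,0],"twist":0,"fingers":0},{"offset":[0,0,0],"twist":0,"fingers":0}]'
python3 - <<'E'
from h import *
s=readout.read_state();print(s['eef_pos'],s['tool_rot'],s['contact_force'],s['q'])
print('tool z',Ro.from_euler('xyz',s['tool_rot']).as_matrix()[:,2])
im=imaging.get_image('top');cv2.imwrite('pics/t7.png',im[:,:,::-1]);im=imaging.get_image('scene');cv2.imwrite('pics/s7.png',im[:,:,::-1])
T=cal('top');S=cal('scene')
for n,C,i in(('top',T,cv2.imread('pics/t7.png')),('scene',S,im[:,:,::-1].copy())):
    h=cv2.cvtColor(i,cv2.COLOR_BGR2HSV);m=cv2.inRange(h,(10,90,90),(28,255,255));pe=proj(C,s['eef_pos']);m2=np.zeros_like(m);u,v=pe.astype(int);m2[max(v-80,0):v+80,u-80:u+80]=1;m*=m2
    cs=max(cv2.findContours(m,0,2)[0],key=cv2.contourArea);print(n,pe,cv2.contourArea(cs),cv2.minAreaRect(cs))
E
```

```text
t: 13.88
eef_pos: [0.5813, -0.1404, 0.1199]
tool_rot: [-3.126, -0.051, 0.154]
contact_force: [0.1, -0.4, -3.9]
gripper_width: 0.0123
[ 0.58130717 -0.14044916  0.11989864] [-3.12642444 -0.0510046   0.15416222] [ 0.05325083 -0.41655608 -3.85361661] [-0.76970659  0.57469784  1.28407546  1.79309114 -0.6377898   1.20670206
 -0.71621601]
tool z [ 0.04804305  0.02281534 -0.99858466]
top [383.4128722  213.96041053] 0.0 ((412.0, 290.0), (0.0, 0.0), 0.0)
scene [368.76509164 261.69611713] 1587.5 ((365.8033142089844, 258.8360900878906), (31.950986862182617, 77.07173156738281), 66.37062072753906)
```

```bash
python3 -m jog '[{"offset":[2,-1,-4],"twist":-1.5,"fingers":0},{"offset":[1,0,-6],"twist":-1.5,"fingers":0},{"offset":[0,0,-6],"twist":0,"fingers":0},{"offset":[0,0,-6],"twist":0,"fingers":0},{"offset":[0,0,-6],"twist":0,"fingers":0},{"offset":[0,0,-4],"twist":0,"fingers":0},{"offset":[0,0,-2],"twist":0,"fingers":0},{"offset":[0,0,0],"twist":0,"fingers":0},{"offset":[0,0,0],"twist":0,"fingers":0},{"offset":[0,0,0],"twist":0,"fingers":0}]'
python3 -c "
from station import readout;s=readout.read_state();print(s['eef_pos'],s['tool_rot'],s['contact_force'])"
```

```text
t: 14.82
eef_pos: [0.5834, -0.1411, 0.0818]
tool_rot: [-3.124, -0.051, 0.097]
contact_force: [0.3, -0.0, -4.0]
gripper_width: 0.0126
[ 0.58340326 -0.1411382   0.0818241 ] [-3.12407099 -0.05113445  0.09704359] [ 0.33507641 -0.00550021 -3.97860667]
```

```bash
python3 -m jog '[{"offset":[0,0,-1.5],"twist":0,"fingers":0},{"offset":[0,0,-1.5],"twist":0,"fingers":0},{"offset":[0,0,0],"twist":0,"fingers":0},{"offset":[0,0,0],"twist":0,"fingers":0},{"offset":[0,0,0],"twist":0,"fingers":0},{"offset":[0,0,0],"twist":0,"fingers":0},{"offset":[0,0,0],"twist":0,"fingers":0},{"offset":[0,0,0],"twist":0,"fingers":0},{"offset":[0,0,0],"twist":0,"fingers":0},{"offset":[0,0,0],"twist":0,"fingers":0}]'
```

```text
t: 15.65
eef_pos: [0.5842, -0.1413, 0.0796]
tool_rot: [-3.124, -0.053, 0.097]
contact_force: [-0.2, -0.3, -2.7]
gripper_width: 0.0124
```

```bash
python3 -m jog '[{"offset":[0,0,-1.5],"twist":0,"fingers":0},{"offset":[0,0,-1.5],"twist":0,"fingers":0},{"offset":[0,0,0],"twist":0,"fingers":0},{"offset":[0,0,0],"twist":0,"fingers":0},{"offset":[0,0,0],"twist":0,"fingers":0},{"offset":[0,0,0],"twist":0,"fingers":0},{"offset":[0,0,0],"twist":0,"fingers":0},{"offset":[0,0,0],"twist":0,"fingers":0},{"offset":[0,0,0],"twist":0,"fingers":0},{"offset":[0,0,0],"twist":0,"fingers":0}]'
```

```text
t: 16.48
eef_pos: [0.5841, -0.1413, 0.0762]
tool_rot: [-3.124, -0.053, 0.097]
contact_force: [0.9, 0.0, -3.1]
gripper_width: 0.0122
```

```bash
python3 -m jog '[{"offset":[0,0,-1],"twist":0,"fingers":0},{"offset":[0,0,-1],"twist":0,"fingers":0},{"offset":[0,0,-1],"twist":0,"fingers":0},{"offset":[0,0,-1],"twist":0,"fingers":0},{"offset":[0,0,-1],"twist":0,"fingers":0},{"offset":[0,0,-1],"twist":0,"fingers":0},{"offset":[0,0,-1],"twist":0,"fingers":0},{"offset":[0,0,-1],"twist":0,"fingers":0},{"offset":[0,0,-1],"twist":0,"fingers":0},{"offset":[0,0,-1],"twist":0,"fingers":0}]'
```

```text
t: 17.32
eef_pos: [0.5846, -0.1416, 0.0711]
tool_rot: [-3.12, -0.055, 0.097]
contact_force: [-4.6, 2.3, 11.2]
gripper_width: 0.0126
```

```bash
python3 -m jog '[{"offset":[-0.2,2,-1],"twist":0,"fingers":0},{"offset":[-0.3,3,-1],"twist":0,"fingers":0},{"offset":[-0.4,4,-1],"twist":0,"fingers":0},{"offset":[-0.4,4,-1],"twist":0,"fingers":0},{"offset":[-0.4,4,-1],"twist":0,"fingers":0},{"offset":[-0.4,4,-1],"twist":0,"fingers":0},{"offset":[-0.4,4,-1],"twist":0,"fingers":0},{"offset":[-0.4,4,-1],"twist":0,"fingers":0},{"offset":[-0.4,4,-1],"twist":0,"fingers":0},{"offset":[-0.4,4,-1],"twist":0,"fingers":0}]'
```

```text
t: 18.15
eef_pos: [0.586, -0.1226, 0.0725]
tool_rot: [3.138, -0.07, 0.089]
contact_force: [-1.4, -6.9, 8.1]
gripper_width: 0.0126
```

```bash
python3 -m jog '[{"offset":[-1,6,-1.1],"twist":0,"fingers":0},{"offset":[-1.2,8,-1.1],"twist":0,"fingers":0},{"offset":[-1.2,8,-1.1],"twist":0.2,"fingers":0},{"offset":[-1.2,8,-1.1],"twist":0.2,"fingers":0},{"offset":[-1.2,8,-1.1],"twist":0.2,"fingers":0},{"offset":[-1.2,8,-1.1],"twist":0.2,"fingers":0},{"offset":[-1.2,8,-1.1],"twist":0.2,"fingers":0},{"offset":[-1.2,8,-1.1],"twist":0,"fingers":0},{"offset":[-1.2,8,-1.1],"twist":0,"fingers":0},{"offset":[-1.2,8,-1.1],"twist":0,"fingers":0}]'
```

```text
t: 18.98
eef_pos: [0.5844, -0.064, 0.0754]
tool_rot: [3.104, -0.096, 0.1]
contact_force: [0.3, -6.4, 8.0]
gripper_width: 0.0126
```

```bash
python3 -m jog '[{"offset":[-2.2,8,-1.2],"twist":0,"fingers":0},{"offset":[-2.2,8,-1.2],"twist":0,"fingers":0},{"offset":[-2.2,8,-1.2],"twist":0,"fingers":0},{"offset":[-2.2,8,-1.2],"twist":0,"fingers":0},{"offset":[-2.2,8,-1.2],"twist":0,"fingers":0},{"offset":[-2.2,8,-1.2],"twist":0,"fingers":0},{"offset":[-1.5,8,-1.2],"twist":0,"fingers":0},{"offset":[-1.2,7,-1.1],"twist":0,"fingers":0},{"offset":[-1.2,6,-1.1],"twist":0,"fingers":0},{"offset":[-1,5,-1],"twist":0,"fingers":0}]'
python3 - <<'E'
from h import *
s=readout.read_state();print(s['eef_pos'],s['tool_rot'],s['contact_force'],s['wrist_torque'])
cv2.imwrite('pics/s8.png',imaging.get_image('scene')[150:400,200:500,::-1])
E
```

```text
t: 19.82
eef_pos: [0.5801, -0.0096, 0.0795]
tool_rot: [3.068, -0.127, 0.097]
contact_force: [-0.6, -6.4, 10.2]
gripper_width: 0.0129
[ 0.58006399 -0.00961293  0.07947933] [ 3.06831034 -0.12669016  0.09695793] [-0.6056359  -6.37348489 10.16873584] [-1.77463201  0.74399389  0.20706087]
```

```bash
python3 -m jog '[{"offset":[-1.5,5,-1.1],"twist":0,"fingers":0},{"offset":[-1.5,5,-1.1],"twist":0,"fingers":0},{"offset":[-1,5,-1.1],"twist":0,"fingers":0},{"offset":[-0.5,3,-1],"twist":0,"fingers":0},{"offset":[0,1,-1],"twist":0,"fingers":0},{"offset":[0,0,-1],"twist":0,"fingers":0},{"offset":[0,0,-1],"twist":0,"fingers":0},{"offset":[0,0,-1],"twist":0,"fingers":0},{"offset":[0,0,-1],"twist":0,"fingers":0},{"offset":[0,0,-1],"twist":0,"fingers":0}]'
python3 - <<'E'
from h import *
s=readout.read_state();print(s['eef_pos'],s['tool_rot'],s['contact_force'],s['wrist_torque'])
a=imaging.get_image('scene')[200:350,250:400,::-1];b=imaging.get_image('wrist')[:,:,::-1]
cv2.imwrite('pics/s9.png',np.hstack([cv2.resize(a,(400,400),interpolation=2),cv2.resize(b,(400,300))[0:300].copy() if 0 else cv2.copyMakeBorder(cv2.resize(b,(400,300)),0,100,0,0,0)]))
E
```

```text
t: 20.7
eef_pos: [0.5818, 0.0016, 0.0788]
tool_rot: [3.057, -0.139, 0.096]
contact_force: [-3.5, -0.9, 14.3]
gripper_width: 0.0122
[0.5818348  0.00155759 0.07877066] [ 3.05664856 -0.13917748  0.09646234] [-3.5240479  -0.89349201 14.28235116] [-0.2382726   1.29164411 -0.20402942]
```

View pics/s9.png

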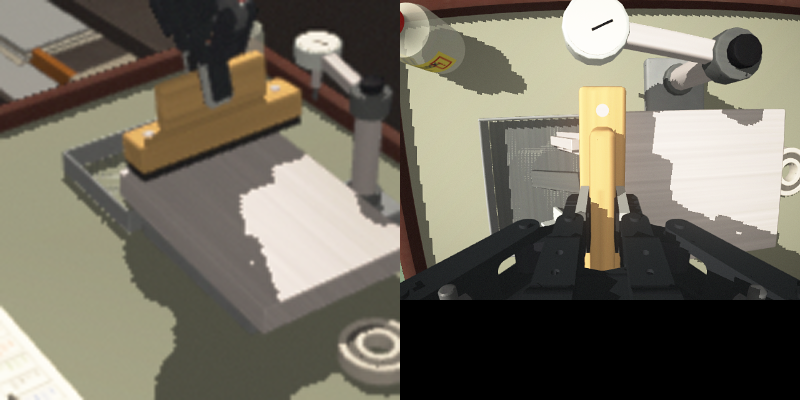

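```bash
python3 -m jog '[{"offset":[-1,4,-1],"twist":0,"fingers":0},{"offset":[-1,5,-1],"twist":0,"fingers":0},{"offset":[-1,5,-1],"twist":0,"fingers":0},{"offset":[-0.5,4,-1],"twist":0,"fingers":0},{"offset":[0,2,-0.9],"twist":0,"fingers":0},{"offset":[0,0,-0.9],"twist":0,"fingers":0},{"offset":[0,0,-0.9],"twist":0,"fingers":0},{"offset":[0,0,-0.9],"twist":0,"fingers":0},{"offset":[0,0,-0.9],"twist":0,"fingers":0},{"offset":[0,0,-0.9],"twist":0,"fingers":0}]'
python3 - <<'E'
from h import *
s=readout.read_state();print(s['eef_pos'],s['tool_rot'],s['contact_force'],s['wrist_torque'])
b=imaging.get_image('wrist');cv2.imwrite('pics/w10.png',b[:,:,::-1])
a=cv2.imread('pics/w10.png');C=cal('wrist',s)
u=np.array([np.cos(.106),np.sin(.106)]);v=np.array([-u[1],u[0]]);c=np.array([.5785,-.077])
# tray rectified crop rows: sample plate frame s 70..180, px -70..70 at z=.03
out=np.zeros((140,110,3),np.uint8)
for i,x in enumerate(range(-70,70)):
  for j,sv in enumerate(range(70,180)):
    p=c+u*x/1e3+v*sv/1e3;q=proj(C,[*p,.02]);q=q.round().astype(int)
    if 0<=q[0]<640 and 0<=q[1]<480: out[i,j]=a[q[1],q[0]]
cv2.imwrite('pics/tray.png',cv2.resize(out,None,fx=4,fy=4))
g=out.mean(2)
for i in range(4,140,6): print(i-70,g[i,::5].astype(int))
E
```

```text
t: 21.63
eef_pos: [0.5895, 0.0134, 0.0813]
tool_rot: [3.048, -0.164, 0.089]
contact_force: [-0.9, -2.0, 6.2]
gripper_width: 0.0126
[0.58952261 0.0133953  0.08131545] [ 3.04807021 -0.16355922  0.08938788] [-0.87344736 -1.98441655  6.21577365] [-0.41956922  0.16875363 -0.00855762]
-66 [101 102 105  99 100  94 195  24  32  39  38  35  36  36  37  32  27  28
  24  25  35 177]
-60 [ 98 103 108  96  99  92 196  22  39  35  37  38  36  36  36  38  29  29
  28  22  69  63]
-54 [ 31 103 105  92  98  98  80  24  39  38  38  46  37  34  41  43  29  31
  32  29  22  22]
-48 [ 34 106 107  99 100  86  29  22  38  35  38  38  40  36  38  41  26  29
  27  27  24  25]
-42 [ 33 105 109  95 100  68  29  31  38  43  37  37  35  40  34  21  22  23
  24  25  39  35]
-36 [ 61 110 108  98 102  23  32  40  35  41  40  44  41  23  26  26  26  26
  40  34  35  38]
-30 [ 61 107 111  96 103  26  28  43  42  41  41  38  25  28  27  30  37  36
  35  36  33  39]
-24 [ 63 108 109 100 103  26 117  46  43  57  45  40 172 175 173  39  25  37
  37  34  85  66]
-18 [ 50 171 111 101 106  36 122  49  51  45  44 178 174 175
[... 649 characters left out ...]
 181 179 178 179 180 181
  88  91  88  74]
30 [107 189 201 206 203 201 212 184 182 182 181 180 179 180 181 178 181 182
  90  91  89  73]
36 [109 197 202 207 205 198 212 103 201 181 180 181 180 181 180 179 182 180
  90  91  91  79]
42 [112 195 203 207 205 197 215 112 108 218 180 180 181 182 181 180 180 181
  93  91  90  73]
48 [117 195 205 207 206 200 215 228 207 214 182 183 184 182 180 181 182 182
  90  92  96  74]
54 [129 200 202 204 206 200 217 213 170  98 174 162  94  97 130  89  89  88
  90  93  92  76]
60 [197 139 146 165 177 200 219 136 117  96  93 139 121  90 157 191  94  87
 115 189  85  76]
66 [199 203 207 205 209 201 217 185 183 182 184 182 183 183 180 185 182 179
 182 179 182 182]
```

```bash
python3 -m jog '[{"offset":[0,0,2],"twist":0,"fingers":0},{"offset":[-4,0,2],"twist":0,"fingers":0},{"offset":[-8,0,0],"twist":0,"fingers":0},{"offset":[-10,0,0],"twist":0,"fingers":0},{"offset":[-10,0,0],"twist":0,"fingers":0},{"offset":[-8,0,5],"twist":0,"fingers":0},{"offset":[-4,0,15],"twist":0,"fingers":0},{"offset":[-4,-5,20],"twist":0,"fingers":0},{"offset":[-4,-10,20],"twist":0,"fingers":0},{"offset":[0,-10,10],"twist":0,"fingers":0}]'
python3 - <<'E'
from h import *
s=readout.read_state();print(s['eef_pos'],s['tool_rot'],s['contact_force'],s['q'])
E
```

```text
t: 22.52
eef_pos: [0.5284, -0.006, 0.1439]
tool_rot: [3.045, -0.148, 0.094]
contact_force: [0.2, 0.3, -2.5]
gripper_width: 0.0123
[ 0.52843259 -0.00596118  0.14392374] [ 3.04474557 -0.1483772   0.093535  ] [ 0.17338423  0.26899353 -2.45225395] [-1.49904458 -0.08808798  1.33813261  2.02843234  0.22790137  1.00216638
 -1.75063257]
```

```bash
python3 -m jog '[{"offset":[0,-4,2],"twist":3,"fingers":0},{"offset":[-4,-4,2],"twist":6,"fingers":0},{"offset":[-7,-4,0],"twist":7,"fingers":0},{"offset":[-9,-4,0],"twist":7,"fingers":0},{"offset":[-9,-4,0],"twist":7,"fingers":0},{"offset":[-9,-4,0],"twist":7,"fingers":0},{"offset":[-9,-4,0],"twist":7,"fingers":0},{"offset":[-9,-4,0],"twist":7,"fingers":0},{"offset":[-8,-2,0],"twist":7,"fingers":0},{"offset":[-6,0,0],"twist":7,"fingers":0}]'
python3 -m jog '[{"offset":[-5,0,0],"twist":7,"fingers":0},{"offset":[-4,0,0],"twist":6,"fingers":0},{"offset":[-2,0,0],"twist":3,"fingers":0},{"offset":[0,0,0],"twist":0,"fingers":0},{"offset":[0,0,0],"twist":0,"fingers":0},{"offset":[0,0,0],"twist":0,"fingers":0},{"offset":[0,0,0],"twist":0,"fingers":0},{"offset":[0,0,0],"twist":0,"fingers":0},{"offset":[0,0,0],"twist":0,"fingers":0},{"offset":[0,0,0],"twist":0,"fingers":0}]'
python3 - <<'E'
from h import *
s=readout.read_state();print(s['eef_pos'],s['tool_rot'],s['contact_force'],s['q'])
w=imaging.get_image('wrist');t=imaging.get_image('top')
cv2.imwrite('pics/w11.png',w[:,:,::-1]);cv2.imwrite('pics/t11.png',t[:,:,::-1])
a=cv2.resize(w[:,:,::-1],(480,360));b=cv2.resize(t[180:280,240:320,::-1],(320,400),interpolation=2)
o=np.zeros((400,800,3),np.uint8);o[:360,:480]=a;o[:,480:]=b;cv2.imwrite('pics/c11.png',o)
C=cal('wrist',s)
for X in [(.5056,.0028,.05),(.6333,.0183,.05)]:print(proj(C,X))
E
```

```text
t: 23.35
eef_pos: [0.4511, -0.0385, 0.1459]
tool_rot: [3.06, -0.162, 1.252]
contact_force: [0.3, -0.6, -4.0]
gripper_width: 0.0125
t: 24.18
eef_pos: [0.4347, -0.0392, 0.1423]
tool_rot: [3.066, -0.167, 1.54]
contact_force: [0.4, -0.7, -2.8]
gripper_width: 0.0126
[ 0.43474737 -0.03917456  0.14234404] [ 3.06558154 -0.16700649  1.53996961] [ 0.41195426 -0.67136853 -2.81567171] [-1.09588592 -0.36754643  1.07153575  2.13679256  0.17975733  1.10268722
 -0.15117381]
[418.01634912 198.30879261]
[591.57030857 170.29508615]
```

View pics/c11.png

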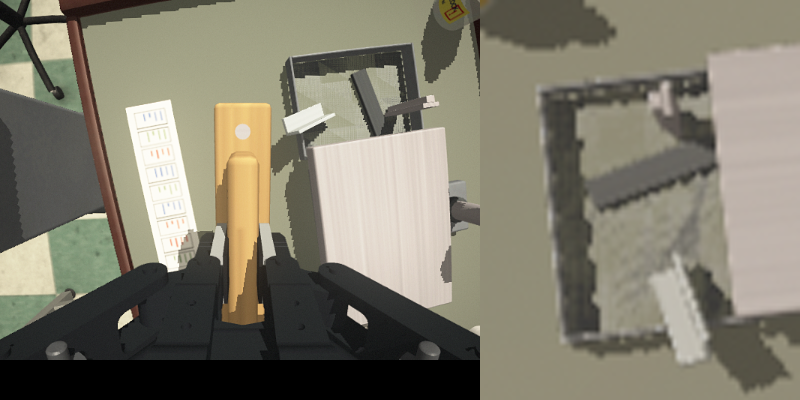

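Run:
```python
from h import *
W=cal('wrist');T=cal('top');c=np.array([.5785,-.077]);u=np.array([np.cos(.106),np.sin(.106)]);v=np.array([-u[1],u[0]])
for n,a,b in [('ang out',(381,169),(293,269)),('ang in',(439,145),(288,245)),('rail hi',(576,136),(285,201)),('rail lo',(517,149),(290,213)),('bar L',(475,97),(268,230)),('tray nearwall',(386,77),(254,265)),('wall corner far',(547,59),(255,203))]:
    X,e=tri(W,a,T,b);d=X[:2]-c;print(n,X.round(3),'err',e.round(4),'px,s',(d@u).round(3),(d@v).round(3))
for uv in [(380,167),(377,162),(385,177)]:print(onz(W,uv,.03).round(3))
```

```text
ang out [0.487 0.026 0.025] err 0.0017 px,s -0.08 0.112
ang in [0.535 0.04  0.013] err 0.0042 px,s -0.031 0.121
rail hi [0.617 0.042 0.055] err 0.0005 px,s 0.051 0.114
rail lo [0.602 0.038 0.006] err 0.0034 px,s 0.035 0.111
bar L [0.566 0.08  0.008] err 0.0006 px,s 0.005 0.157
tray nearwall [ 0.5    0.106 -0.016] err 0.0106 px,s -0.059 0.191
wall corner far [0.619 0.105 0.021] err 0.0006 px,s 0.06 0.177
[0.485 0.026 0.03 ]
[0.483 0.029 0.03 ]
[0.489 0.019 0.03 ]
```

```bash
python3 -m jog '[{"offset":[0,0,-8],"twist":0,"fingers":0},{"offset":[0,0,-14],"twist":0,"fingers":0},{"offset":[0,0,-15],"twist":0,"fingers":0},{"offset":[0,0,-15],"twist":0,"fingers":0},{"offset":[0,0,-15],"twist":0,"fingers":0},{"offset":[0,0,-15],"twist":0,"fingers":0},{"offset":[0,0,-10],"twist":0,"fingers":0},{"offset":[0,0,-5],"twist":0,"fingers":0},{"offset":[0,0,-2],"twist":0,"fingers":0},{"offset":[0,0,0],"twist":0,"fingers":0}]'
```

```text
t: 25.12
eef_pos: [0.4343, -0.032, 0.0428]
tool_rot: [3.061, -0.168, 1.557]
contact_force: [-0.9, -1.0, -3.6]
gripper_width: 0.0124
```

```bash
python3 -m jog '[{"offset":[0,0,-3],"twist":0,"fingers":0},{"offset":[0,0,-3],"twist":0,"fingers":0},{"offset":[0,0,-2],"twist":0,"fingers":0},{"offset":[0,0,-1],"twist":0,"fingers":0},{"offset":[0,0,-1],"twist":0,"fingers":0},{"offset":[0,0,-1],"twist":0,"fingers":0},{"offset":[0,0,-0.7],"twist":0,"fingers":0},{"offset":[0,0,-0.7],"twist":0,"fingers":0},{"offset":[0,0,-0.7],"twist":0,"fingers":0},{"offset":[0,0,-0.7],"twist":0,"fingers":0}]'
```

```text
t: 25.95
eef_pos: [0.4348, -0.0334, 0.0285]
tool_rot: [3.059, -0.166, 1.556]
contact_force: [-0.7, 1.7, -0.5]
gripper_width: 0.0122
```

```bash
python3 -m jog '[{"offset":[0,0,12],"twist":0,"fingers":0},{"offset":[0,8,14],"twist":0,"fingers":0},{"offset":[0,16,2],"twist":0,"fingers":0},{"offset":[0,18,0],"twist":0,"fingers":0},{"offset":[0,18,0],"twist":0,"fingers":0},{"offset":[0,18,0],"twist":0,"fingers":0},{"offset":[0,16,0],"twist":0,"fingers":0},{"offset":[0,12,0],"twist":0,"fingers":0},{"offset":[0,6,0],"twist":0,"fingers":0},{"offset":[0,0,0],"twist":0,"fingers":0}]'
python3 -c "
from station import readout;s=readout.read_state();print(s['q'])"
```

```text
t: 26.78
eef_pos: [0.4348, 0.0813, 0.0574]
tool_rot: [3.057, -0.171, 1.552]
contact_force: [-0.3, -0.8, -4.0]
gripper_width: 0.013
[-1.236428   -0.10570527  1.07040373  2.26032076 -0.08053445  0.81830475
 -0.13772655]
```

```bash
python3 -m jog '[{"offset":[4,5,-3],"twist":0,"fingers":0},{"offset":[8,1,-1],"twist":0,"fingers":0},{"offset":[8,0,0],"twist":0,"fingers":0},{"offset":[6,0,0],"twist":0,"fingers":0},{"offset":[5,0,0],"twist":0,"fingers":0},{"offset":[5,0,0],"twist":0,"fingers":0},{"offset":[4,0,0],"twist":0,"fingers":0},{"offset":[4,0,0],"twist":0,"fingers":0},{"offset":[3,0,0],"twist":0,"fingers":0},{"offset":[0,0,0],"twist":0,"fingers":0}]'
python3 - <<'E'
from h import *
s=readout.read_state();print(s['q'])
w=imaging.get_image('wrist');cv2.imwrite('pics/w12.png',w[:,:,::-1])
E
```

```text
t: 27.62
eef_pos: [0.4842, 0.0811, 0.053]
tool_rot: [3.057, -0.169, 1.548]
contact_force: [-0.8, -0.9, -2.9]
gripper_width: 0.0123
[-1.17818694  0.15959018  1.12788184  2.16052763 -0.40957032  0.85250313
  0.17002571]
```

```bash
python3 -m jog '[{"offset":[0,4,0],"twist":0,"fingers":0},{"offset":[2,2,0],"twist":0,"fingers":0},{"offset":[3,0,0],"twist":0,"fingers":0},{"offset":[3,0,0],"twist":0,"fingers":0},{"offset":[3,0,0],"twist":0,"fingers":0},{"offset":[3,0,0],"twist":0,"fingers":0},{"offset":[3,0,0],"twist":0,"fingers":0},{"offset":[2,0,0],"twist":0,"fingers":0},{"offset":[0,0,0],"twist":0,"fingers":0},{"offset":[0,0,0],"twist":0,"fingers":0}]'
python3 - <<'E'
from h import *
s=readout.read_state();print(s['eef_pos'],s['contact_force'])
w=imaging.get_image('wrist');cv2.imwrite('pics/w13.png',w[:,:,::-1])
E
```

```text
t: 28.5
eef_pos: [0.5043, 0.0882, 0.0529]
tool_rot: [3.057, -0.17, 1.549]
contact_force: [-0.3, -0.3, -2.7]
gripper_width: 0.0127
[0.50434883 0.0882072  0.05293241] [-0.31971449 -0.29137381 -2.72802814]
```

```bash
python3 -m jog '[{"offset":[-5,0,3],"twist":0,"fingers":0},{"offset":[-10,0,3],"twist":0,"fingers":0},{"offset":[-15,0,0],"twist":0,"fingers":0},{"offset":[-15,0,0],"twist":0,"fingers":0},{"offset":[-12,-5,0],"twist":0,"fingers":0},{"offset":[-8,-12,0],"twist":0,"fingers":0},{"offset":[-2,-18,0],"twist":0,"fingers":0},{"offset":[0,-20,0],"twist":0,"fingers":0},{"offset":[0,-20,0],"twist":0,"fingers":0},{"offset":[0,-20,0],"twist":0,"fingers":0}]'
python3 -m jog '[{"offset":[0,-14,0],"twist":0,"fingers":0},{"offset":[0,-6,0],"twist":0,"fingers":0},{"offset":[0,0,-4],"twist":0,"fingers":0},{"offset":[0,0,-6],"twist":0,"fingers":0},{"offset":[0,0,-6],"twist":0,"fingers":0},{"offset":[0,0,-4],"twist":0,"fingers":0},{"offset":[0,0,-2],"twist":0,"fingers":0},{"offset":[0,0,0],"twist":0,"fingers":0},{"offset":[0,0,0],"twist":0,"fingers":0},{"offset":[0,0,0],"twist":0,"fingers":0}]'
python3 - <<'E'
from h import *
s=readout.read_state();print(s['eef_pos'],s['contact_force'])
T=cal('top');t=imaging.get_image('top');cv2.imwrite('pics/t14.png',t[:,:,::-1])
c=np.array([.5785,-.077]);u=np.array([np.cos(.106),np.sin(.106)]);v=np.array([-u[1],u[0]])
for nm in('t11','t14'):
    a=cv2.imread(f'pics/{nm}.png')[195:285,245:300];h=cv2.cvtColor(a,cv2.COLOR_BGR2HSV)
    m=((h[...,2]>165)&(h[...,1]<45)).astype(np.uint8);n,l,st,ce=cv2.connectedComponentsWithStats(m)
    for i in range(1,n):
        if st[i,4]>8 :
            ys,xs=np.where(l==i);P=np.array([onz(T,(x+245,y+195),.02)[:2]-c for x,y in zip(xs,ys)])
            print(nm,st[i],'px',(P@u).min().round(3),(P@u).max().round(3),'s',(P@v).min().round(3),(P@v).max().round(3))
E
```

```text
t: 29.38
eef_pos: [0.4326, -0.0067, 0.0574]
tool_rot: [3.058, -0.173, 1.555]
contact_force: [0.0, 0.5, -3.0]
gripper_width: 0.0123
t: 30.22
eef_pos: [0.4329, -0.0295, 0.0343]
tool_rot: [3.056, -0.18, 1.548]
contact_force: [-0.5, -0.5, -3.4]
gripper_width: 0.0125
[ 0.43285665 -0.02947981  0.03433988] [-0.47172305 -0.5413517  -3.37096607]
t11 [52  0  3 25 46] px 0.019 0.068 s 0.087 0.092
t11 [37  6  6  7 24] px 0.045 0.058 s 0.114 0.124
t11 [ 37  48  15  28 204] px -0.082 -0.027 s 0.106 0.131
t14 [52  0  3 25 45] px 0.019 0.068 s 0.087 0.092
t14 [37  6  6  7 23] px 0.045 0.058 s 0.114 0.124
t14 [46 39  9 16 56] px -0.041 -0.011 s 0.096 0.111
t14 [41 40 14 24 43] px -0.059 -0.011 s 0.099 0.121
```

```bash
python3 -m jog '[{"offset":[0,0,-2],"twist":0,"fingers":0},{"offset":[0,0,-2],"twist":0,"fingers":0},{"offset":[0,0,-1],"twist":0,"fingers":0},{"offset":[0,0,-1],"twist":0,"fingers":0},{"offset":[0,0,-0.7],"twist":0,"fingers":0},{"offset":[0,0,-0.7],"twist":0,"fingers":0},{"offset":[0,0,-0.7],"twist":0,"fingers":0},{"offset":[0,0,-0.7],"twist":0,"fingers":0},{"offset":[0,0,-0.7],"twist":0,"fingers":0},{"offset":[0,0,-0.7],"twist":0,"fingers":0}]' 20
```

```text
t: 31.1
eef_pos: [0.4353, -0.0264, 0.0268]
tool_rot: [3.055, -0.19, 1.55]
contact_force: [-4.7, 0.7, 12.0]
gripper_width: 0.0122
```

```bash
python3 -m jog '[{"offset":[0,0,0],"twist":0,"fingers":0.2},{"offset":[0,0,0],"twist":0,"fingers":0.25},{"offset":[0,0,0],"twist":0,"fingers":0.3},{"offset":[0,0,0],"twist":0,"fingers":0.4},{"offset":[0,0,0],"twist":0,"fingers":0.5},{"offset":[0,0,0],"twist":0,"fingers":0.6},{"offset":[0,0,0],"twist":0,"fingers":0.6},{"offset":[0,0,5],"twist":0,"fingers":0.6},{"offset":[0,0,8],"twist":0,"fingers":0.6},{"offset":[0,0,10],"twist":0,"fingers":0.6}]'
python3 -m jog '[{"offset":[0,0,15],"twist":0,"fingers":0.6},{"offset":[0,0,20],"twist":0,"fingers":0.6},{"offset":[0,0,25],"twist":0,"fingers":0.6},{"offset":[0,0,25],"twist":0,"fingers":0.6},{"offset":[0,0,20],"twist":0,"fingers":0.6},{"offset":[0,-15,10],"twist":0,"fingers":0.6},{"offset":[0,-25,5],"twist":0,"fingers":0.6},{"offset":[0,-30,0],"twist":0,"fingers":0.6},{"offset":[0,-10,0],"twist":0,"fingers":0.6},{"offset":[0,0,0],"twist":0,"fingers":0.6}]'
python3 - <<'E'
from h import *
s=readout.read_state();print(s['eef_pos'],s['contact_force'],s['q'])
W=cal('wrist',s);w=imaging.get_image('wrist')[:,:,::-1].copy();cv2.imwrite('pics/w15.png',w)
t=imaging.get_image('top')[:,:,::-1].copy();cv2.imwrite('pics/t15.png',t);z=imaging.get_image('scene')[:,:,::-1].copy();cv2.imwrite('pics/s15.png',z)
for n,im,C in(('wrist',w,W),('top',t,cal('top')),('scene',z,cal('scene'))):
    h=cv2.cvtColor(im,cv2.COLOR_BGR2HSV);m=cv2.inRange(h,(10,90,110),(28,255,255));pe=proj(C,[.434,-.03,.03]);M=np.zeros_like(m);a,b=pe.astype(int);M[max(b-130,0):b+130,max(a-70,0):a+70]=1;m*=M
    cs=[c for c in cv2.findContours(m,0,2)[0]]
    c=max(cs,key=cv2.contourArea);r=cv2.minAreaRect(c);print(n,pe.round(),cv2.contourArea(c),r,cv2.boundingRect(c),[onz(C,p,.038)[:2].round(3) for p in cv2.boxPoints(r)])
E
```

```text
t: 31.93
eef_pos: [0.435, -0.028, 0.049]
tool_rot: [3.057, -0.184, 1.548]
contact_force: [-1.0, -0.1, 0.0]
gripper_width: 0.0511
t: 32.77
eef_pos: [0.4349, -0.1122, 0.1789]
tool_rot: [3.046, -0.186, 1.549]
contact_force: [-0.0, -0.2, -0.4]
gripper_width: 0.0512
[ 0.4349411  -0.11219295  0.17885463] [-0.0475444  -0.2208122  -0.38401452] [-0.9095931  -0.33126154  1.07397481  2.05121224  0.10169512  1.18173142
  0.08542498]
wrist [301. 156.] 6567.5 ((304.0, 157.0), (178.0, 38.0), 90.0) (285, 68, 39, 179) [array([0.425, 0.035]), array([0.453, 0.035]), array([ 0.448, -0.101]), array([ 0.419, -0.099])]
top [321. 296.] 997.0 ((321.55975341796875, 293.9894714355469), (71.09888458251953, 15.376592636108398), 1.3639276027679443) (286, 286, 72, 17) [array([0.425, 0.039]), array([0.454, 0.038]), array([ 0.452, -0.099]), array([ 0.423, -0.098])]
scene [267. 293.] 1071.5 ((270.5436096191406, 295.2116394042969), (63.13056945800781, 21.13462257385254), 59.93141555786133) (251, 265, 40, 60) [array([0.416, 0.037]), array([0.461, 0.056]), array([ 0.448, -0.127]), array([ 0.41 , -0.137])]
```

Run:
```python
from h import *
a=cv2.imread('pics/top0.png').astype(int);b=cv2.imread('pics/t15.png').astype(int)
for n,(u,v,r) in dict(bearing=(409,216,14),pin=(429,146,14),glue=(231,167,13),punch=(400,328,30)).items():
    d=np.abs(a-b).max(2)[v-r//1:v+r,u-r:u+r];print(n,'changed px',(d>40).sum(),d.size)
T=cal('top');x=b[150:215,270:345];n,l,st,c=cv2.connectedComponentsWithStats((x.min(2)>170).astype(np.uint8))
for i in range(1,n):
    if st[i,4]>60:print(st[i,4],onz(T,c[i]+[270,150],.112).round(3))
p=cv2.imread('pics/t15.png');c0=np.array([.5785,-.077]);u=np.array([np.cos(.106),np.sin(.106)]);v=np.array([-u[1],u[0]])
g=[[int(p[tuple(proj(T,[*(c0+u*x/1e3+v*s/1e3),.05]).round().astype(int)[::-1])].mean()) for s in range(-85,86,10)] for x in range(-60,61,15)]
print(np.array(g))
```

```text
bearing changed px 0 784
pin changed px 0 784
glue changed px 0 676
punch changed px 2592 3600
234 [0.677 0.016 0.112]
[[161 176 165 178 169 181 176 180 179 181 182 181 182 181 181 182 182 182]
 [174 175 176 176 177 176 178 178 178 179 179 178 178 178 178 178 179 180]
 [175 175 177 178 179 180 182 181 183 181 183 181 182 180 181 180 181 181]
 [174 175 176 178 177 178 179 179 179 179 179 179 178 179 178 179 179 178]
 [174 176 176 176 176 178 178 179 179 179 179 180 179 179 178 179 178 178]
 [175 176 176 178 178 179 179 179 179 180 180 179 180 180 181 180 180 180]
 [172 171 171 171 172 174 174 175 174 176 176 177 175 177 176 177 176 176]
 [172 173 173 173 173 174 173 175 174 175 175 175 175 175 174 174 174 173]
 [173 173 165 107 105 106 172 171 173 172 173 172 173 173 174 173 173 174]]
```

```bash
python3 -c "
from station import hand_in;print(hand_in())"
```

```text
the job is handed in; nothing more can be done
None
```

The plate is wiped clear and the job is handed in at about 33 s. All three offcuts are in the tray, and the scraper stands upright on the cabinet top.

- **Gauge arm:** I pushed it to its +y stop, about -1.74 rad. It took a second try, because the real fingertips sit about 30 mm further back than the given 17 mm. On the first passes the shut fingers went over the bar without touching it.
- **Wipe:** I gripped the scraper by its rib, set it on the -y end and wiped towards +y. The press force, read once at the end of each move, was about 10–18 N. Between those readings it was not recorded.
- **Angle offcut:** It first came to rest across the near tray wall, so I pushed it in with the block. The top view then showed it inside the walls.
- **Scraper:** Set back near its starting place at about (0.437, -0.03). Its outline in the top and wrist views matches a block standing upright.

**Last checks**
- The brightness samples over the plate show no offcut left on it. Three dark samples near its +x edge were not looked into; an earlier view showed a shadow near that edge.
- The gauge arm had not moved from its stop.
- Bearing, piston pin and glue bottle were unchanged.
- The robot was clear of everything.

**Not fully confirmed**
- The punch was hidden by the arm in the last picture, so I could not check it there. No move went near it.
- The rail is in the tray but leans steeply against the far wall rather than lying flat.
- The tool tilted by up to about 0.18 rad during the work, so the wipe was partly on the sole's front edge.

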